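Tip out a few label blocks and shut the case

TASK

Without handling the wooden label blocks themselves, tip the stock tray gradually until they begin to slide, hold it about there while three to five of them drop into the open case, then ease the tray back onto its rest with the others still in it. Then push the case's heavy lid over and down until it is fully shut, without letting it slam. Spill nothing, and leave the picture frame, the round screen and the tin where they stand.

Things in the scene. Friction and masses are not known exactly. Their poses are not given: they have to be found in the camera images.
- stand: Pivot stand of the tipping tray: dark steel base plate 170 x 165 x 6 mm with two cheeks, fixed to the table. Origin on the table straight below the tray's pivot. Its -y axis is the pouring direction (towards the case), z up, x along the pivot axle.
- tray (a joint): Tilt of the tray about its axle, rad: 0 = back end resting on the stand, grows as the mouth goes down, stop at 0.73. The tray (200 mm long, 101 mm wide inside with a low divider down the middle, open at the mouth, 0.6 kg) is tail-heavy and falls back to 0 when let go; some 3 to 7 N down on the rim near the mouth tips it. The first blocks slide at about 0.2 to 0.55 rad, depending on the day's friction.
- tray_pivot (a point): Point on the tray's axle, mid width, 183 mm above the table; axes as the stand's. The tray's aluminium floor passes 10 mm above it and bows gently down towards the mouth, so the row of blocks nearest the mouth lets go first and each row behind needs about 3.5 degrees more tilt.
- tray_mouth (a point): Middle of the tray floor's front edge (the mouth), 80 mm ahead (-y) of the axle; tilts with the tray, axes as the stand's when the tray is at rest. When tipped the mouth is over the case, just inside the case's near wall.
- rim_near (a point): On top of the tray's flat out-turned rim (22 mm wide, 4 mm thick, running the length of both sides, with 46 mm or more free below it in front of the cheeks), 60 mm ahead (-y) of the axle and 50 mm above it, 66 mm to the stand's -x side of the tray's middle: a place to press the tray down with a fingertip. Tilts with the tray.
- rim_far (a point): The same place on the rim at the stand's +x side.
- tray_handle (a point): Middle of the round steel handle bar (10 mm thick, 80 mm long along the stand's x, 31 mm clear of the back wall) at the tray's back end, 160 mm behind (+y) the axle and 38 mm above it at rest; raising it tips the tray too. Tilts with the tray.
- case: Dark wooden travelling case 260 (x) x 205 (y) x 85 mm high without lid, walls 6 mm, fixed to the table, standing in front of the tray's mouth. Origin at the centre of its underside; the hinges are along its -y side, the tray is at its +y side, its axes are within a few degrees of the stand's.
- lid (a joint): Opening of the case's lid, rad: 0 = shut flat on the case, pi/2 = upright, starts leaning back at 1.65 to 1.95. The lid (260 x 205 x 18 mm slab, 0.9 kg) sits on stiff friction hinges that hold it wherever it is left; pushing it shut takes about 5 N at its free edge when upright and little when nearly flat.
- lid_hinge (a point): Middle of the lid's hinge line, at the top of the case's -y wall, 85 mm above the table; axes as the case's. The lid turns about x here.
- lid_edge (a point): Middle of the lid's free edge on its outer face, 205 mm from the hinge line and 18 mm outside the lid's inner face; turns with the lid. Lid shut, its outer face is 103 mm above the table; the tray at rest clears the closing lid.
- frame: Bystander: picture frame lying flat, 150 x 200 x 16 mm, loose. Origin at the centre of its underside.
- fan: Bystander: round embroidered screen 140 mm across on a dark foot, 187 mm tall, loose. Origin at the centre of its underside.
- tin: Bystander: low round steel tin, 68 mm across, 45 mm high, loose. Origin at the centre of its underside.
- block1_c (a point): Centre of label block 1 of 10: beech block 46 x 34 x 22 mm with a card slot along its top, 24 g, loose. The ten lie in the tray in two lanes of five, either side of the divider, this one in row 1 counted from the mouth.
- block2_c (a point): Centre of label block 2 (same kind), row 1 from the mouth.
- block3_c (a point): Centre of label block 3 (same kind), row 2 from the mouth.
- block4_c (a point): Centre of label block 4 (same kind), row 2 from the mouth.
- block5_c (a point): Centre of label block 5 (same kind), row 3 from the mouth.
- block6_c (a point): Centre of label block 6 (same kind), row 3 from the mouth.
- block7_c (a point): Centre of label block 7 (same kind), row 4 from the mouth.
- block8_c (a point): Centre of label block 8 (same kind), row 4 from the mouth.
- block9_c (a point): Centre of label block 9 (same kind), row 5 from the mouth.
- block10_c (a point): Centre of label block 10 (same kind), row 5 from the mouth.
There are look-alikes about, which are no part of the job. What is shaped like the part that bears block8_c but orange or turquoise is not meant.

How it is judged:
By the outcome, as a careful person would: the job done as asked, in the order asked, and still so for the second after the job is handed in, with the robot touching nothing.
It also fails if it takes over 72 s, if anything falls off the work surface, if the arm or the gripper's body presses on something with over 40 N, if the wrist force passes 120 N, or if a joint passes its speed limit or range.

ROBOT

A 7-joint arm with a two-finger parallel gripper is mounted at the origin on the work surface. World frame = base frame: x ahead of the robot, y to its left, z up, the work surface at z = 0. Lengths are in mm, angles in rad, forces in N, time in s.
With the tool pointing down it reaches from about 425 to 975 mm from the base axis. Payload 16.7 kg.
Tool frame: the origin (TCP) lies at the very end of the fingers, on their centre line; the grasp point (between the pads) lies grip_point_offset behind it (grip_point_offset is the distance from the TCP to the grasp point, in mm); z points along the fingers, y is the line along which they close (so a half turn about z gives the same grasp; the last joint's range is limited). The gripper opens to 85 mm and grips with 20 to 120 N. Pads are 22 mm wide; open, the fingers measure 114 mm over their backs; the gripper's body (76 mm by 85 mm) begins 54 mm behind the grasp point. The pads swing forward as they close: fully open they stand 13 mm farther back than shut.
Start: joints at [1.149, 0.426, 0.074, 1.606, -0.034, 1.111, -0.067], TCP at [181.184, -650.191, 231.302] pointing down, gripper open.
Joint ranges: [-2.85, 2.85], [-0.5, 2.14], [-1.23, 1.37], [0.21, 2.46], [-1.02, 4.16], [0.16, 2.05], [-2.73, 2.73]. Speed limits (rad/s): [1.89, 1.89, 2.39, 2.39, 3.01, 3.01, 3.01].

INTERFACE

Orientations are given as a 3x3 rotation matrix whose columns are the frame's x, y, z axes.
In Python, from station import * gives the robot as it stands.
- The arm moves only by the tool arm_command, never from a script. Its arguments are lists of equal length, an entry for each row: "delta_pos": the shift along the tool's x, y, z in cm, a list of three; "turn": the turn about the tool's z in degrees; "gripper": the opening, from 0 (shut) to 1 (fully open). A call has exactly 10 rows; each row shifts and turns the commanded pose from where the row before left it, along the tool's axes as they then stand; what a row does not reach is not made up. A row lasts 1/10 s, in which the tool goes at most 50 mm and 8.59 degrees, less where a joint would pass 70% of its speed; a pose out of reach is approached as far as the arm can. A call is refused whole if a number of a shift passes 5 or a number of a turn 8.59, either way. A call with a gripper value outside its range is refused whole. The fingers move at their own pace and stop on an object; the grip force is fixed at half the most. Time passes only in rows, so rows that do not move let the fingers close, or fill a call up. It gives the time, the measured TCP pose, the force, the opening and the grip force at its end, in the units of the state.
- sense(): the state, without advancing time (a new reading comes with each control period).
- read_camera(name): name is "scene" or "top" or "wrist"; returns (picture, depth): 384x512x3 uint8, red, green, blue; 384x512 float32, mm along the optical axis (not along the pixel's ray), 0 where there is no reading.
- camera_model(name): a dict with "intrinsics" (3x3 intrinsics, pixels), "D" ([k1, k2, p1, p2, k3] as OpenCV has them; the pictures are not rectified), "R" (3x3) and "t" (3): a world point X has camera coordinates R X + t; the wrist camera has in their place "hand_eye" (4x4, takes a point from camera to tool coordinates, whose origin is the TCP and whose axes are the flange's). Camera axes: x right, y down, z forward; pixel columns grow to the right and rows downward; lengths in mm; the calibration is good to about 2 mm. A picture is of the moment at which its call begins: read the wrist's pose just before it. camera_model takes no time and is no camera call.
- hand_in(): hands the job in; it is judged then, once.
The state is a dict: "t": time; "qpos": joint angles; "dq": joint speeds; "tau": joint torques, N m; "ee_pos": TCP position; "tool_rot": TCP orientation; "force": force on the tool from outside, world axes, zero at the start; "wrist_torque": the same for the moment, N m; "grip_width": opening from 0.0 (shut) to 1.0 (fully open); "grip_force": force on a finger pad.
Only numpy, scipy, OpenCV 4.12 (cv2) and the standard library are available. Lean on these libraries where they do the work, as an engineer would, in place of code of your own. Each camera call takes 0.05 s, during which the arm holds its last target. There are 200 camera calls.

## Working session

There is one attempt and no reset: what is moved stays moved. The work goes in short steps, Python scripts to look and compute and a tool call to move; the robot and the scene stay as the last step left them, time stands still between calls to the robot, and variables do not carry over. Pictures are saved under pics/ and viewed, at most 10 in all, crops included, and the job is handed in when it is done.

Besides the shell and the picture viewer there is one more tool, called after "Emit:" as name(argument=value, ...), one argument or row to a line, values as JSON. arm_command: Moves the arm, as the interface text tells. Its arguments: {"type":"object","properties":{"delta_pos":{"type":"array","items":{"type":"array","items":{"type":"number"}}},"turn":{"type":"array","items":{"type":"number"}},"gripper":{"type":"array","items":{"type":"number"}}},"required":["delta_pos","turn","gripper"]}

```bash
mkdir -p pics; cat > h.py <<'E'
from station import *
import numpy as np, cv2
def snap(n,f):
    s=sense(); p,d=read_camera(n); np.savez('pics/'+f+'.npz',p=p,d=d,ee=s['ee_pos'],R=s['tool_rot']); cv2.imwrite('pics/'+f+'.png',p[:,:,::-1]); return p,d
def pt(n,d,u,v):
    m=camera_model(n); K=np.array(m['intrinsics'],float)
    x=cv2.undistortPoints(np.array([[[u,v]]],float),K,np.array(m['D'],float))[0,0]
    z=np.median(d[int(v)-1:int(v)+2,int(u)-1:int(u)+2]); c=np.array([x[0]*z,x[1]*z,z])
    return np.array(m['R']).T@(c-np.array(m['t']))
E
python3 - <<'E'
from h import *
s=sense(); print(s['t'],np.round(s['tool_rot'],3),s['force'],s['grip_width'])
a,_=snap('scene','s0');b,_=snap('top','t0')
cv2.imwrite('pics/both0.png',cv2.resize(np.vstack([a,b])[:,:,::-1],(800,600)) if 0 else cv2.resize(np.hstack([a,b])[:,:,::-1],(800,300)))
for n in('scene','top'):
    m=camera_model(n);print(n,np.round(-np.array(m['R']).T@m['t']))
E
```

```text
0.0 [[ 0.963  0.268 -0.   ]
 [ 0.268 -0.963  0.001]
 [-0.    -0.001 -1.   ]] [ 0.12647718  0.6941554  -0.06458412] 1.0014439326237017
scene [1180. -596. 1083.]
top [ 486.   92. 1011.]
```

View pics/s0.png

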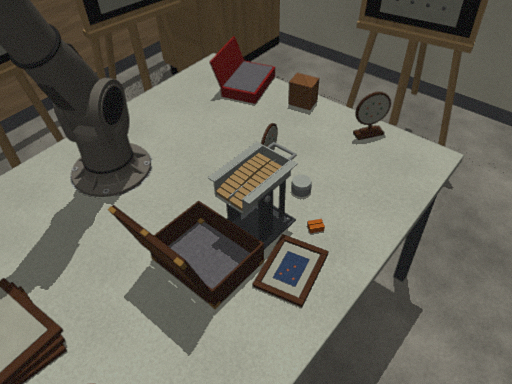

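View pics/t0.png

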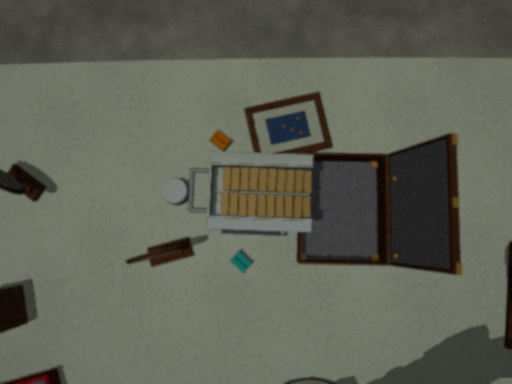

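The scene view shows the case with its lid leaning back at about (190,250), the tray with blocks at (255,180), its handle at (285,150), and the tin at (301,186). The top view has the tray at u 208–315, v 153–233, the handle at u 190–208, the case at u 298–387, and the lid at u 387–458. The orange block at (220,140) and turquoise block at (242,260) are decoys. The ten beech blocks in the tray are the ones meant.

```bash
python3 - <<'E'
from h import *
z=np.load('pics/t0.npz');d=z['d'];p=z['p']
m=camera_model('top');K=np.array(m['intrinsics'],float)
uv=np.stack(np.meshgrid(np.arange(512),np.arange(384)),-1).reshape(-1,1,2).astype(float)
x=cv2.undistortPoints(uv,K,np.array(m['D'],float))[:,0]
c=np.c_[x,np.ones(len(x))]*d.reshape(-1,1)
W=((c-np.array(m['t']))@np.array(m['R'])).reshape(384,512,3)
np.save('pics/W0.npy',W)
def reg(name,u0,u1,v0,v1,zl,zh):
    w=W[v0:v1,u0:u1]; k=(w[...,2]>zl)&(w[...,2]<zh)&(d[v0:v1,u0:u1]>0); q=w[k]
    r=cv2.minAreaRect(q[:,:2].astype(np.float32)); print(name,k.sum(),'z med',np.median(q[:,2]).round(1),'rect',np.round(r[0],1),np.round(r[1],1),round(r[2],2)); print(np.round(cv2.boxPoints(r)).tolist())
reg('rim',200,325,145,240,224,245)
reg('handle',186,207,160,218,205,240)
reg('case rim',290,392,145,270,75,95)
reg('lid',385,470,125,280,100,330)
for u,v in[(190,191),(199,169),(199,211),(455,140),(455,200),(459,268),(387,160),(387,262),(175,190),(170,250),(260,235)]: print(u,v,W[v,u].round(1))
# colour of blocks
hs=cv2.cvtColor(p,cv2.COLOR_RGB2HSV);print(hs[180,250],hs[205,300])
E
```

```text
rim 2995 z med 232.8 rect [570.2 123.4] [223.3 154. ] 88.06
[[489.0, 14.0], [643.0, 9.0], [651.0, 232.0], [497.0, 238.0]]
handle 352 z med 225.0 rect [573.1 239.1] [89.3 37.1] 1.09
[[528.0, 257.0], [529.0, 220.0], [618.0, 221.0], [617.0, 258.0]]
case rim 1193 z med 84.9 rect [546.2 -77.6] [208.  261.5] 88.94
[[414.0, -179.0], [675.0, -184.0], [679.0, 24.0], [417.0, 29.0]]
lid 8692 z med 216.9 rect [ 543.  -215.3] [ 78.4 261.7] 89.04
[[411.0, -252.0], [673.0, -257.0], [674.0, -178.0], [413.0, -174.0]]
190 191 [570.5 252.8 225. ]
199 169 [614.8 235.6 225. ]
199 211 [530.8 234.4 223. ]
455 140 [ 660.  -253.5  277. ]
455 200 [ 546.8 -244.7  281.9]
459 268 [ 424.1 -247.3  278.7]
387 160 [ 6.736e+02 -2.056e+02 -2.000e-01]
387 262 [ 422.1 -172.1   86.1]
175 190 [592.6 327.3  43.1]
170 250 [451.8 303.3 172.5]
260 235 [483.2 119.4  -3.4]
[ 20 135 106] [ 19 134 105]
```

```bash
python3 - <<'E'
import cv2,numpy as np
p=cv2.imread('pics/t0.png');cv2.imwrite('pics/c1.png',cv2.resize(p[120:290,150:470],None,fx=2.5,fy=2.5,interpolation=cv2.INTER_CUBIC))
E
```

```text
(no output)
```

View pics/c1.png

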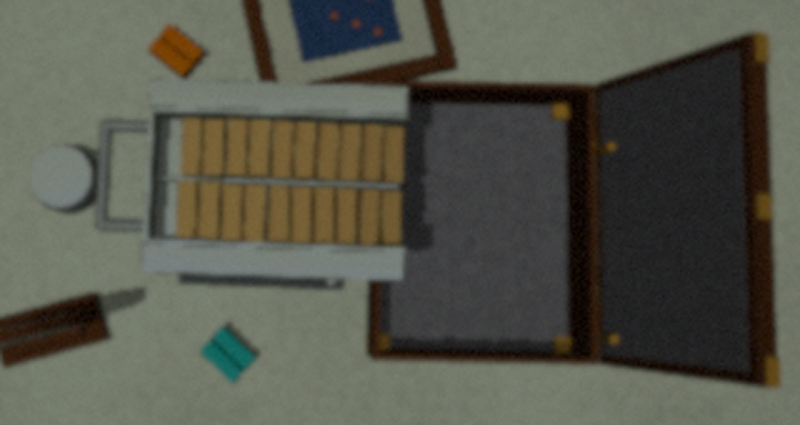

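```bash
python3 - <<'E'
import station;print([ (k,getattr(station,k)) for k in dir(station) if 'grip' in k.lower() or 'off' in k.lower()], dir(station)[:40])
E
```

```text
[('grip_point_offset', 18.700000000000003)] ['MotionError', '__builtins__', '__cached__', '__doc__', '__file__', '__loader__', '__name__', '__package__', '__spec__', 'camera_model', 'grip_point_offset', 'hand_in', 'read_camera', 'sense']
```

Emit:
arm_command(
  delta_pos=[
    [0, 0, -3.6],
    [0, 0, -3.6],
    [0, 0, -3.6],
    [3.7, -2.3, 0],
    [3.7, -2.3, 0],
    [3.7, -2.3, 0],
    [3.7, -2.3, 0],
    [3.7, -2.3, 0],
    [3.7, -2.3, 0],
    [3.7, -2.3, 0],
  ],
  turn=[5.87, 5.87, 5.87, 0, 0, 0, 0, 0, 0, 0],
  gripper=[0.31, 0.31, 0.31, 0.31, 0.31, 0.31, 0.31, 0.31, 0.31, 0.31],
)

```text
t: 1.1
ee_pos: [447.0, -497.3, 339.1]
tool_rot: [[0.999, -0.036, -0.0], [-0.036, -0.999, 0.0], [-0.0, -0.0, -1.0]]
force: [-0.0, -1.2, -0.3]
grip_width: 0.312
grip_force: 0.0
```

Emit:
arm_command(
  delta_pos=[
    [1.07, -3.74, 0],
    [1.07, -3.74, 0],
    [1.07, -3.74, 0],
    [1.07, -3.74, 0],
    [1.07, -3.74, 0],
    [1.07, -3.74, 0],
    [1.07, -3.74, 0],
    [1.07, -3.74, 0],
    [1.07, -3.74, 0],
    [1.07, -3.74, 0],
  ],
  turn=[0, 0, 0, 0, 0, 0, 0, 0, 0, 0],
  gripper=[0.31, 0.31, 0.31, 0.31, 0.31, 0.31, 0.31, 0.31, 0.31, 0.31],
)

```text
t: 2.1
ee_pos: [566.1, -127.0, 339.2]
tool_rot: [[0.999, -0.036, -0.0], [-0.036, -0.999, 0.0], [-0.0, -0.0, -1.0]]
force: [-0.2, -0.5, -0.3]
grip_width: 0.309
grip_force: 0.0
```

Emit:
arm_command(
  delta_pos=[
    [-0.07, -3.78, 0],
    [-0.07, -3.78, 0],
    [-0.07, -3.78, 0],
    [-0.07, -3.78, 0],
    [-0.07, -3.78, 0],
    [-0.07, -3.78, 0],
    [-0.07, -3.78, 0],
    [-0.07, -3.78, 0],
    [-0.07, -3.78, 0],
    [-0.07, -3.78, 0],
  ],
  turn=[0, 0, 0, 0, 0, 0, 0, 0, 0, 0],
  gripper=[0.31, 0.31, 0.31, 0.31, 0.31, 0.31, 0.31, 0.31, 0.31, 0.31],
)

```text
t: 3.1
ee_pos: [572.2, 250.8, 339.1]
tool_rot: [[0.999, -0.036, -0.0], [-0.036, -0.999, -0.0], [-0.0, 0.0, -1.0]]
force: [0.0, -0.5, 0.3]
grip_width: 0.31
grip_force: 0.0
```

```bash
python3 - <<'E'
from h import *
s=sense();p,d=snap('wrist','w1');print(s['t'],s['ee_pos']);print(np.round(camera_model('wrist')['hand_eye'],3))
a,_=snap('scene','s1')
cv2.imwrite('pics/w1s.png',np.hstack([cv2.resize(p,(440,330)),cv2.resize(a[60:260,130:380],(350,280)).copy() if 0 else cv2.copyMakeBorder(cv2.resize(a[60:260,130:370],(360,300)),0,30,0,0,cv2.BORDER_CONSTANT)])[:,:,::-1])
E
```

```text
3.1 [572.20213829 250.79353062 339.0784577 ]
[[-0.00000e+00 -9.49000e-01 -3.15000e-01  8.16030e+01]
 [ 1.00000e+00 -0.00000e+00  1.00000e-03 -3.54000e-01]
 [-1.00000e-03 -3.15000e-01  9.49000e-01 -1.42088e+02]
 [ 0.00000e+00  0.00000e+00  0.00000e+00  1.00000e+00]]
```

View pics/w1s.png

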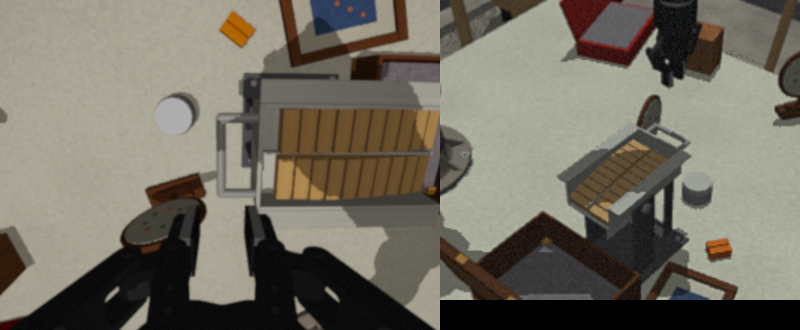

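```bash
python3 - <<'E'
from h import *
z=np.load('pics/w1.npz');d=z['d'];m=camera_model('wrist');K=np.array(m['intrinsics'],float);H=np.array(m['hand_eye'])
uv=np.stack(np.meshgrid(np.arange(512),np.arange(384)),-1).reshape(-1,1,2).astype(float)
x=cv2.undistortPoints(uv,K,np.array(m['D'],float))[:,0];c=np.c_[x,np.ones(len(x))]*d.reshape(-1,1)
T=c@H[:3,:3].T+H[:3,3];W=(T@z['R'].T+z['ee']).reshape(384,512,3)
k=(d>0)&(W[...,2]>205)&(W[...,2]<240);k[:,:245]=0;k[:,312:]=0;k[235:]=0;k[:130]=0
q=W[k]; ymax=q[:,1].max()
b=q[q[:,1]>ymax-16];print(ymax,len(b),'bar x',b[:,0].min(),b[:,0].max(),'y',np.median(b[:,1]),'ztop',np.percentile(b[:,2],95))
for x0 in(540,560,580,600):
  s=q[abs(q[:,0]-x0)<4];print(x0,'y of bar',np.round(np.sort(np.unique(np.round(s[s[:,1]>215][:,1])))))
E
```

```text
257.7388453395139 1254 bar x 531.2431599268668 620.8631426403125 y 250.76508793650132 ztop 226.14742338799024
540 y of bar [215. 216. 217. 218. 219. 220. 221. 222. 223. 224. 225. 226. 227. 228.
 229. 230. 231. 232. 233. 234. 235. 236. 237. 238. 239. 240. 241. 242.
 243. 244. 245. 246. 247. 248. 249. 250. 251. 252. 253. 254. 255. 256.
 257. 258.]
560 y of bar [215. 216. 248. 249. 250. 251. 252. 253. 254. 255. 256. 257.]
580 y of bar [215. 216. 246. 247. 248. 249. 250. 251. 252. 253. 254. 255. 256.]
600 y of bar [215. 216. 246. 247. 248. 249. 250. 251. 252. 253. 254. 255.]
```

The wrist crop shows the handle bar at about (222,155), between the fingers. It measures y≈251.5, x 531–621 and top z 226, which matches the expected 183+38+5. Lowering onto it now.

Emit:
arm_command(
  delta_pos=[
    [0.3, -0.05, 1.7],
    [0, 0, 1.7],
    [0, 0, 1.7],
    [0, 0, 1.7],
    [0, 0, 1.7],
    [0, 0, 1.7],
    [0, 0, 1.7],
    [0, 0, 0.65],
    [0, 0, 0.65],
    [0, 0, 0.65],
  ],
  turn=[0, 0, 0, 0, 0, 0, 0, 0, 0, 0],
  gripper=[0.31, 0.31, 0.31, 0.31, 0.31, 0.31, 0.31, 0.31, 0.31, 0.31],
)

```text
t: 4.2
ee_pos: [575.7, 249.9, 201.0]
tool_rot: [[0.999, -0.036, 0.001], [-0.036, -0.999, 0.0], [0.001, -0.0, -1.0]]
force: [0.7, 0.5, -0.9]
grip_width: 0.312
grip_force: 0.0
```

Emit:
arm_command(
  delta_pos=[
    [0, 0, 0],
    [0, 0, 0],
    [0, 0, 0],
    [0, 0, 0],
    [0, 0, 0],
    [0, 0, 0],
    [0, 0, 0],
    [0, 0, 0],
    [0, 0, 0],
    [0, 0, 0],
  ],
  turn=[0, 0, 0, 0, 0, 0, 0, 0, 0, 0],
  gripper=[0.25, 0.22, 0.19, 0.16, 0.13, 0.1, 0.07, 0.04, 0.02, 0],
)

```text
t: 5.2
ee_pos: [575.7, 251.7, 201.6]
tool_rot: [[0.999, -0.034, 0.002], [-0.034, -0.999, 0.003], [0.001, -0.003, -1.0]]
force: [1.5, 8.4, 0.6]
grip_width: 0.096
grip_force: 58.4
```

```bash
cat > mon.py <<'E'
from h import *
import sys
s=sense(); f=sys.argv[1]
p,d=snap('top',f)
m=camera_model('top');K=np.array(m['intrinsics'],float)
uv=np.stack(np.meshgrid(np.arange(512),np.arange(384)),-1).reshape(-1,1,2).astype(float)
x=cv2.undistortPoints(uv,K,np.array(m['D'],float))[:,0]
c=np.c_[x,np.ones(len(x))]*d.reshape(-1,1)
W=((c-np.array(m['t']))@np.array(m['R'])).reshape(384,512,3)
h=cv2.cvtColor(p,cv2.COLOR_RGB2HSV)
k=(h[...,0]>13)&(h[...,0]<25)&(h[...,1]>95)&(h[...,2]>60)&(d>0)
k&=(W[...,0]>490)&(W[...,0]<650)&(W[...,1]>-150)&(W[...,1]<230)
y0,z0=251.7,201.6
dz=s['ee_pos'][2]-z0; th=np.arcsin(np.clip((38+dz)/164.4,-1,1))-0.2332
ax=np.array([568.8,91.7,183.]); P=W[k]-ax
yaw=np.array([[.99935,-.036],[.036,.99935]]); q=P[:,:2]@yaw.T; q=np.c_[P[:,0]*.99935-P[:,1]*.036, P[:,0]*.036+P[:,1]*.99935, P[:,2]]
a=-q[:,1]*np.cos(th)-q[:,2]*np.sin(th); hh=-q[:,1]*np.sin(th)*-1*-1+q[:,2]*np.cos(th)
# along (toward mouth) and height in tray frame
a=-q[:,1]*np.cos(th)-q[:,2]*np.sin(th); hh=-q[:,1]*np.sin(th)+q[:,2]*np.cos(th)
print('t',round(s['t'],2),'tilt deg',round(np.degrees(th),2),'y',s['ee_pos'][1].round(1),'F',np.round(s['force'],1),'grip',s['grip_width'])
low=W[k][:,2]<110
print('low px',low.sum())
for n,l in(('near',q[:,0]<0),('far',q[:,0]>=0)):
    t=l&~low
    if t.sum(): print(n,'px',t.sum(),'front',np.percentile(a[t],98).round(1),'back',np.percentile(a[t],2).round(1),'hist',np.histogram(a[t],np.arange(-110,121,20))[0],'h',np.median(hh[t]).round(1))
E
python3 mon.py m0
```

```text
t 5.2 tilt deg 0.01 y 251.7 F [1.5 8.4 0.6] grip 0.09609360059789573
low px 29
near px 1815 front 75.8 back -91.1 hist [ 44 185 219 219 194 218 218 217 207  94   0] h 31.4
far px 1978 front 76.6 back -93.9 hist [ 85 227 220 230 227 218 224 220 212 115   0] h 31.3
```

Emit:
arm_command(
  delta_pos=[
    [0, -0.04, -0.22],
    [0, 0.062, -0.22],
    [0, 0.062, -0.22],
    [0, 0.062, -0.22],
    [0, 0.062, -0.22],
    [0, 0.076, -0.22],
    [0, 0.076, -0.22],
    [0, 0.076, -0.22],
    [0, 0.076, -0.22],
    [0, 0.076, -0.22],
  ],
  turn=[0, 0, 0, 0, 0, 0, 0, 0, 0, 0],
  gripper=[0, 0, 0, 0, 0, 0, 0, 0, 0, 0],
)

```text
t: 6.25
ee_pos: [575.4, 245.1, 223.5]
tool_rot: [[0.999, -0.035, 0.001], [-0.035, -0.999, 0.002], [0.001, -0.002, -1.0]]
force: [1.4, 5.9, 0.0]
grip_width: 0.094
grip_force: 58.4
```

```bash
python3 mon.py m1
```

```text
t 6.25 tilt deg 8.0 y 245.1 F [1.4 5.9 0. ] grip 0.09428713458869001
low px 18
near px 1800 front 75.4 back -91.6 hist [ 44 191 220 213 211 223 209 205 193  91   0] h 31.5
far px 1948 front 76.0 back -94.3 hist [ 91 235 224 231 218 214 223 213 204  95   0] h 31.8
```

Emit:
arm_command(
  delta_pos=[
    [0, 0.045, -0.105],
    [0, 0.045, -0.105],
    [0, 0.045, -0.105],
    [0, 0.045, -0.105],
    [0, 0.045, -0.105],
    [0, 0.045, -0.105],
    [0, 0.045, -0.105],
    [0, 0.045, -0.105],
    [0, 0.045, -0.105],
    [0, 0.045, -0.105],
  ],
  turn=[0, 0, 0, 0, 0, 0, 0, 0, 0, 0],
  gripper=[0, 0, 0, 0, 0, 0, 0, 0, 0, 0],
)

```text
t: 7.3
ee_pos: [575.3, 240.6, 233.9]
tool_rot: [[0.999, -0.035, 0.001], [-0.035, -0.999, 0.002], [0.001, -0.002, -1.0]]
force: [1.6, 6.3, -0.6]
grip_width: 0.095
grip_force: 58.3
```

```bash
python3 mon.py m2
```

```text
t 7.3 tilt deg 11.95 y 240.6 F [ 1.6  6.3 -0.6] grip 0.09506843712356014
low px 21
near px 1768 front 75.2 back -91.1 hist [ 45 185 228 216 198 226 200 204 182  83   0] h 31.8
far px 1919 front 76.4 back -95.5 hist [101 241 225 227 212 207 215 204 192  95   0] h 32.2
```

Emit:
arm_command(
  delta_pos=[
    [0, 0.026, -0.052],
    [0, 0.026, -0.052],
    [0, 0.026, -0.052],
    [0, 0.026, -0.052],
    [0, 0.026, -0.052],
    [0, 0.026, -0.052],
    [0, 0.026, -0.052],
    [0, 0.026, -0.052],
    [0, 0.026, -0.052],
    [0, 0.026, -0.052],
  ],
  turn=[0, 0, 0, 0, 0, 0, 0, 0, 0, 0],
  gripper=[0, 0, 0, 0, 0, 0, 0, 0, 0, 0],
)

```text
t: 8.35
ee_pos: [575.2, 238.2, 239.3]
tool_rot: [[0.999, -0.035, 0.001], [-0.035, -0.999, 0.002], [0.001, -0.002, -1.0]]
force: [1.5, 7.1, 1.1]
grip_width: 0.094
grip_force: 58.5
```

```bash
python3 mon.py m3
```

```text
t 8.35 tilt deg 14.05 y 238.2 F [1.5 7.1 1.1] grip 0.09400599030725261
low px 13
near px 1734 front 75.1 back -90.3 hist [ 37 177 225 216 195 229 200 193 177  84   0] h 31.7
far px 1916 front 76.3 back -96.2 hist [109 237 232 223 209 202 214 198 197  93   0] h 32.3
```

Emit:
arm_command(
  delta_pos=[
    [0, 0.028, -0.051],
    [0, 0.028, -0.051],
    [0, 0.028, -0.051],
    [0, 0.028, -0.051],
    [0, 0.028, -0.051],
    [0, 0.028, -0.051],
    [0, 0.028, -0.051],
    [0, 0, 0],
    [0, 0, 0],
    [0, 0, 0],
  ],
  turn=[0, 0, 0, 0, 0, 0, 0, 0, 0, 0],
  gripper=[0, 0, 0, 0, 0, 0, 0, 0, 0, 0],
)

```text
t: 9.4
ee_pos: [575.1, 236.3, 242.9]
tool_rot: [[0.999, -0.035, 0.001], [-0.035, -0.999, 0.002], [0.001, -0.002, -1.0]]
force: [0.6, 7.9, 2.2]
grip_width: 0.096
grip_force: 58.5
```

```bash
python3 mon.py m4
```

```text
t 9.4 tilt deg 15.47 y 236.3 F [0.6 7.9 2.2] grip 0.0956409857359202
low px 7
near px 1713 front 75.9 back -89.6 hist [ 28 175 229 214 197 222 198 190 174  85   0] h 31.7
far px 1913 front 76.5 back -96.8 hist [117 239 227 226 207 202 216 194 182 101   0] h 32.2
```

Emit:
arm_command(
  delta_pos=[
    [0, 0.035, -0.062],
    [0, 0.035, -0.062],
    [0, 0.035, -0.062],
    [0, 0.035, -0.062],
    [0, 0.035, -0.062],
    [0, 0.035, -0.062],
    [0, 0.035, -0.062],
    [0, 0.035, -0.062],
    [0, 0, 0],
    [0, 0, 0],
  ],
  turn=[0, 0, 0, 0, 0, 0, 0, 0, 0, 0],
  gripper=[0, 0, 0, 0, 0, 0, 0, 0, 0, 0],
)

```text
t: 10.45
ee_pos: [575.0, 233.6, 247.8]
tool_rot: [[0.999, -0.035, 0.001], [-0.035, -0.999, 0.002], [0.001, -0.002, -1.0]]
force: [0.4, 7.3, 0.7]
grip_width: 0.095
grip_force: 58.5
```

```bash
python3 mon.py m5
```

```text
t 10.45 tilt deg 17.45 y 233.6 F [0.4 7.3 0.7] grip 0.09504929677945922
low px 9
near px 1657 front 75.6 back -87.7 hist [ 21 160 226 213 188 218 196 188 169  77   0] h 31.8
far px 1885 front 76.0 back -97.5 hist [130 232 232 219 204 193 211 190 185  88   0] h 32.3
```

Emit:
arm_command(
  delta_pos=[
    [0, 0.038, -0.061],
    [0, 0.038, -0.061],
    [0, 0.038, -0.061],
    [0, 0.038, -0.061],
    [0, 0.038, -0.061],
    [0, 0.038, -0.061],
    [0, 0.038, -0.061],
    [0, 0.038, -0.061],
    [0, 0, 0],
    [0, 0, 0],
  ],
  turn=[0, 0, 0, 0, 0, 0, 0, 0, 0, 0],
  gripper=[0, 0, 0, 0, 0, 0, 0, 0, 0, 0],
)

```text
t: 11.5
ee_pos: [575.0, 230.6, 252.9]
tool_rot: [[0.999, -0.035, 0.002], [-0.035, -0.999, 0.002], [0.002, -0.002, -1.0]]
force: [0.9, 8.3, 3.0]
grip_width: 0.092
grip_force: 58.5
```

```bash
python3 mon.py m6
```

```text
t 11.5 tilt deg 19.55 y 230.6 F [0.9 8.3 3. ] grip 0.09209706052773918
low px 13
near px 1688 front 84.9 back -84.3 hist [ 15 144 226 208 191 214 190 117 228 153   1] h 31.4
far px 1949 front 85.8 back -98.1 hist [136 229 233 217 200 194 203 142 220 169   2] h 32.0
```

Emit:
arm_command(
  delta_pos=[
    [0, 0.03, -0.048],
    [0, 0.03, -0.048],
    [0, 0.03, -0.048],
    [0, 0.03, -0.048],
    [0, 0.03, -0.048],
    [0, 0, 0],
    [0, 0, 0],
    [0, 0, 0],
    [0, 0, 0],
    [0, 0, 0],
  ],
  turn=[0, 0, 0, 0, 0, 0, 0, 0, 0, 0],
  gripper=[0, 0, 0, 0, 0, 0, 0, 0, 0, 0],
)

```text
t: 12.55
ee_pos: [574.9, 229.2, 255.3]
tool_rot: [[0.999, -0.035, 0.002], [-0.035, -0.999, 0.002], [0.002, -0.002, -1.0]]
force: [0.4, 8.1, 3.4]
grip_width: 0.088
grip_force: 58.6
```

```bash
python3 mon.py m7
```

```text
t 12.55 tilt deg 20.54 y 229.2 F [0.4 8.1 3.4] grip 0.08834945773215626
low px 525
near px 1274 front 38.8 back -86.6 hist [ 11 140 220 206 187 216 190 104   0   0   0] h 33.4
far px 1538 front 40.1 back -98.8 hist [132 236 225 221 195 189 208 128   0   0   0] h 33.8
```

Emit:
arm_command(
  delta_pos=[
    [0, 0.031, -0.048],
    [0, 0.031, -0.048],
    [0, 0.031, -0.048],
    [0, 0.031, -0.048],
    [0, 0.031, -0.048],
    [0, 0.031, -0.048],
    [0, 0, 0],
    [0, 0, 0],
    [0, 0, 0],
    [0, 0, 0],
  ],
  turn=[0, 0, 0, 0, 0, 0, 0, 0, 0, 0],
  gripper=[0, 0, 0, 0, 0, 0, 0, 0, 0, 0],
)

```text
t: 13.6
ee_pos: [574.9, 227.3, 258.1]
tool_rot: [[0.999, -0.035, 0.002], [-0.035, -0.999, 0.002], [0.002, -0.002, -1.0]]
force: [0.8, 7.7, 3.0]
grip_width: 0.099
grip_force: 58.6
```

```bash
python3 mon.py m8
```

```text
t 13.6 tilt deg 21.75 y 227.3 F [0.8 7.7 3. ] grip 0.09923907363595134
low px 521
near px 1248 front 38.7 back -82.9 hist [  8 125 217 204 190 216 183 105   0   0   0] h 33.2
far px 1524 front 40.3 back -98.9 hist [135 229 235 211 199 182 206 125   0   0   0] h 33.6
```

Emit:
arm_command(
  delta_pos=[
    [0, 0.032, -0.047],
    [0, 0.032, -0.047],
    [0, 0.032, -0.047],
    [0, 0.032, -0.047],
    [0, 0.032, -0.047],
    [0, 0, 0],
    [0, 0, 0],
    [0, 0, 0],
    [0, 0, 0],
    [0, 0, 0],
  ],
  turn=[0, 0, 0, 0, 0, 0, 0, 0, 0, 0],
  gripper=[0, 0, 0, 0, 0, 0, 0, 0, 0, 0],
)

```text
t: 14.65
ee_pos: [574.8, 225.7, 260.5]
tool_rot: [[0.999, -0.035, 0.002], [-0.035, -0.999, 0.002], [0.001, -0.002, -1.0]]
force: [1.7, 8.3, 2.2]
grip_width: 0.093
grip_force: 58.5
```

```bash
python3 mon.py m9
```

```text
t 14.65 tilt deg 22.74 y 225.7 F [1.7 8.3 2.2] grip 0.09344339270746377
low px 520
near px 1248 front 43.3 back -82.4 hist [  2 119 207 205 188 174 208 145   0   0   0] h 33.0
far px 1511 front 40.4 back -98.7 hist [135 232 225 215 189 182 203 129   0   0   0] h 33.7
```

Emit:
arm_command(
  delta_pos=[
    [0, 0.032, -0.046],
    [0, 0.032, -0.046],
    [0, 0.032, -0.046],
    [0, 0, 0],
    [0, 0, 0],
    [0, 0, 0],
    [0, 0, 0],
    [0, 0, 0],
    [0, 0, 0],
    [0, 0, 0],
  ],
  turn=[0, 0, 0, 0, 0, 0, 0, 0, 0, 0],
  gripper=[0, 0, 0, 0, 0, 0, 0, 0, 0, 0],
)

```text
t: 15.7
ee_pos: [574.8, 224.7, 261.8]
tool_rot: [[0.999, -0.035, 0.002], [-0.035, -0.999, 0.002], [0.001, -0.002, -1.0]]
force: [0.5, 6.4, 2.3]
grip_width: 0.093
grip_force: 58.5
```

```bash
python3 mon.py m10
```

```text
t 15.7 tilt deg 23.32 y 224.7 F [0.5 6.4 2.3] grip 0.09264228046620597
low px 848
near px 878 front 4.3 back -82.7 hist [  3 103 209 206 185 171   0   0   0   0   0] h 34.5
far px 1173 front 4.0 back -98.9 hist [130 230 226 216 190 178   0   0   0   0   0] h 34.7
```

Four blocks have dropped and six remain, three in each lane. Easing the tray back now.

Emit:
arm_command(
  delta_pos=[
    [0, -0.141, 0.226],
    [0, -0.141, 0.226],
    [0, -0.141, 0.226],
    [0, -0.141, 0.226],
    [0, -0.141, 0.226],
    [0, -0.141, 0.226],
    [0, -0.141, 0.226],
    [0, -0.141, 0.226],
    [0, -0.141, 0.226],
    [0, -0.141, 0.226],
  ],
  turn=[0, 0, 0, 0, 0, 0, 0, 0, 0, 0],
  gripper=[0, 0, 0, 0, 0, 0, 0, 0, 0, 0],
)

```text
t: 16.75
ee_pos: [575.2, 238.4, 239.1]
tool_rot: [[0.999, -0.035, 0.001], [-0.035, -0.999, 0.002], [0.001, -0.002, -1.0]]
force: [0.5, 5.4, 2.5]
grip_width: 0.094
grip_force: 58.6
```

Emit:
arm_command(
  delta_pos=[
    [0, -0.1, 0.237],
    [0, -0.1, 0.237],
    [0, -0.1, 0.237],
    [0, -0.1, 0.237],
    [0, -0.1, 0.237],
    [0, -0.1, 0.237],
    [0, -0.1, 0.237],
    [0, -0.1, 0.237],
    [0, -0.1, 0.237],
    [0, -0.1, 0.237],
  ],
  turn=[0, 0, 0, 0, 0, 0, 0, 0, 0, 0],
  gripper=[0, 0, 0, 0, 0, 0, 0, 0, 0, 0],
)

```text
t: 17.75
ee_pos: [575.6, 248.0, 215.2]
tool_rot: [[0.999, -0.035, 0.001], [-0.035, -0.999, 0.001], [0.001, -0.001, -1.0]]
force: [0.6, 5.6, 2.6]
grip_width: 0.094
grip_force: 59.5
```

Emit:
arm_command(
  delta_pos=[
    [0, -0.04, 0.18],
    [0, -0.04, 0.18],
    [0, -0.04, 0.18],
    [0, -0.04, 0.18],
    [0, -0.04, 0.18],
    [0, -0.04, 0.18],
    [0, -0.04, 0.14],
    [0, -0.04, 0.1],
    [0, 0, 0.04],
    [0, 0, 0],
  ],
  turn=[0, 0, 0, 0, 0, 0, 0, 0, 0, 0],
  gripper=[0, 0, 0, 0, 0, 0, 0, 0, 0, 0],
)

```text
t: 18.75
ee_pos: [575.7, 251.6, 201.8]
tool_rot: [[0.999, -0.035, 0.001], [-0.035, -0.999, 0.002], [0.001, -0.002, -1.0]]
force: [1.1, 7.1, 5.4]
grip_width: 0.09
grip_force: 60.7
```

```bash
python3 mon.py m11
```

```text
t 18.75 tilt deg 0.08 y 251.6 F [1.1 7.1 5.4] grip 0.09022911815872954
low px 680
near px 1034 front 3.9 back -94.7 hist [ 44 183 222 220 191 174   0   0   0   0   0] h 35.0
far px 1166 front 5.0 back -95.6 hist [ 88 221 220 228 224 185   0   0   0   0   0] h 35.1
```

Emit:
arm_command(
  delta_pos=[
    [0, 0, 0],
    [0, 0, 0],
    [0, 0, 0],
    [0, 0, 0],
    [0, 0, -0.6],
    [0, 0, -2],
    [0, 0, -3],
    [0, 0, -3],
    [0, 0, -3],
    [0, 0, -3],
  ],
  turn=[0, 0, 0, 0, 0, 0, 0, 0, 0, 0],
  gripper=[0.1, 0.2, 0.28, 0.28, 0.28, 0.28, 0.28, 0.28, 0.28, 0.28],
)

```text
t: 19.8
ee_pos: [575.3, 250.2, 348.8]
tool_rot: [[0.999, -0.036, 0.0], [-0.036, -0.999, 0.0], [0.0, -0.0, -1.0]]
force: [0.4, -0.2, -0.2]
grip_width: 0.28
grip_force: 0.0
```

```bash
python3 mon.py m12; python3 - <<'E'
from h import *
a,_=snap('scene','s12'); b=cv2.imread('pics/m12.png')[:,:,::-1]
cv2.imwrite('pics/v12.png',np.hstack([cv2.resize(b[120:290,180:470],(440,258)),cv2.resize(a[110:310,100:370],(348,258))])[:,:,::-1])
E
```

```text
t 19.8 tilt deg 76.64 y 250.2 F [ 0.4 -0.2 -0.2] grip 0.2799501921135835
low px 684
near px 1120 front -26.2 back -58.1 hist [  0   0 359 689  72   0   0   0   0   0   0] h -39.6
far px 1172 front -25.8 back -58.1 hist [  0   0 344 731  97   0   0   0   0   0   0] h -37.8
```

View pics/v12.png

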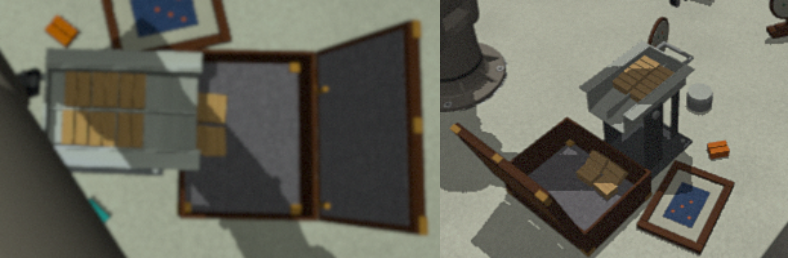

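The view shows six blocks still in the tray and four in the case near its tray-side wall at about (212,125), none spilled. On to the lid.

Emit:
arm_command(
  delta_pos=[
    [0, 3.8, 0],
    [0, 3.8, 0],
    [0, 3.8, 0],
    [0, 3.8, 0],
    [0, 3.8, 0],
    [0, 3.8, 0],
    [0, 3.8, 0],
    [0, 3.8, 0],
    [0, 3.8, 0],
    [0, 3.8, 0],
  ],
  turn=[0, 0, 0, 0, 0, 0, 0, 0, 0, 0],
  gripper=[0.1, 0, 0, 0, 0, 0, 0, 0, 0, 0],
)

```text
t: 20.9
ee_pos: [561.5, -131.0, 347.1]
tool_rot: [[0.999, -0.036, 0.0], [-0.036, -0.999, -0.0], [0.0, 0.0, -1.0]]
force: [1.2, -0.2, -0.1]
grip_width: -0.0
grip_force: 0.0
```

Emit:
arm_command(
  delta_pos=[
    [0, 3.4, 0],
    [0, 3.4, 0],
    [0, 3.4, 0],
    [0, 3.4, 0],
    [0, 3.3, 0],
    [0, 0, 1.75],
    [0, 0, 1.75],
    [0, 0, 1.75],
    [0, 0, 1.75],
    [0, 0, 1.75],
  ],
  turn=[0, 0, 0, 0, 0, 0, 0, 0, 0, 0],
  gripper=[0, 0, 0, 0, 0, 0, 0, 0, 0, 0],
)

```text
t: 21.9
ee_pos: [555.7, -298.2, 258.7]
tool_rot: [[0.999, -0.036, -0.0], [-0.036, -0.999, 0.0], [-0.0, -0.0, -1.0]]
force: [0.5, -0.0, -0.6]
grip_width: 0.001
grip_force: 0.0
```

```bash
python3 - <<'E'
from h import *
p,d=snap('scene','s13'); h=cv2.cvtColor(p,cv2.COLOR_RGB2HSV); b=(h[...,0]>10)&(h[...,0]<25)&(h[...,1]>80)&(d>0)
Q=[pt('scene',d,u,v) for v,u in np.argwhere(b[205:270,160:270])+[205,160]]
Q=np.array(Q);k=(Q[:,0]>430)&(Q[:,0]<665)&(Q[:,1]>-165)&(Q[:,1]<18)&(Q[:,2]<80);print('blocks in case: z pct',np.percentile(Q[k][:,2],[5,50,90,99]).round(),Q[k].min(0).round(),Q[k].max(0).round())
cv2.imwrite('pics/v13.png',cv2.resize(p[60:320,60:400],(680,520))[:,:,::-1]);print(sense()['ee_pos'])
E
```

```text
blocks in case: z pct [13. 32. 51. 72.] [430. -54.   6.] [663.  18.  80.]
[ 554.62662777 -297.72542215  255.74555882]
```

View pics/v13.png

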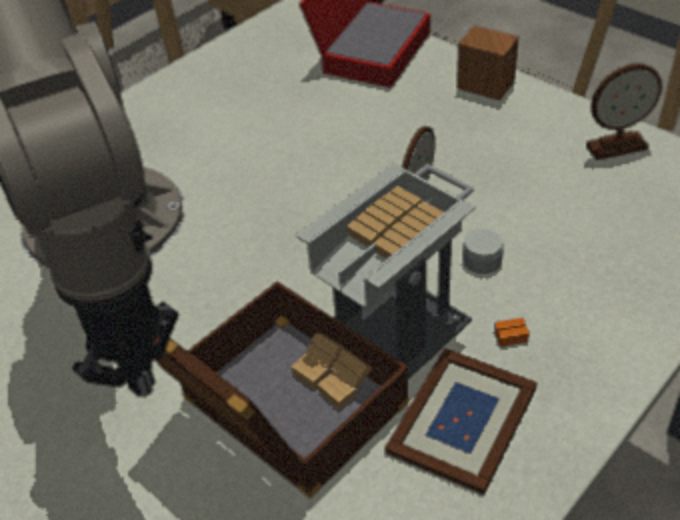

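The picture shows the closed fingers behind the lid's free edge and clear of it. The four blocks lie low in the case.

Emit:
arm_command(
  delta_pos=[
    [0, -0.5, 0],
    [0, -0.5, 0],
    [0, -0.5, 0],
    [0, -0.4, 0],
    [0, -0.4, 0],
    [0, -0.4, 0],
    [0, -0.4, 0],
    [0, -0.4, 0],
    [0, -0.4, 0],
    [0, -0.4, 0],
  ],
  turn=[0, 0, 0, 0, 0, 0, 0, 0, 0, 0],
  gripper=[0, 0, 0, 0, 0, 0, 0, 0, 0, 0],
)

```text
t: 22.95
ee_pos: [557.7, -257.2, 260.8]
tool_rot: [[0.999, -0.037, 0.002], [-0.037, -0.999, -0.003], [0.002, 0.003, -1.0]]
force: [-1.1, -9.3, 7.6]
grip_width: -0.001
grip_force: 4.9
```

Emit:
arm_command(
  delta_pos=[
    [0, -0.42, 0],
    [0, -0.42, 0],
    [0, -0.42, 0],
    [0, -0.42, 0],
    [0, -0.42, 0],
    [0, -0.42, -0.1],
    [0, -0.42, -0.1],
    [0, -0.42, -0.1],
    [0, -0.42, -0.1],
    [0, -0.42, -0.1],
  ],
  turn=[0, 0, 0, 0, 0, 0, 0, 0, 0, 0],
  gripper=[0, 0, 0, 0, 0, 0, 0, 0, 0, 0],
)

```text
t: 23.95
ee_pos: [558.8, -214.0, 264.4]
tool_rot: [[0.999, -0.036, -0.0], [-0.036, -0.999, -0.001], [-0.0, 0.001, -1.0]]
force: [0.2, -5.2, -3.6]
grip_width: 0.001
grip_force: 2.6
```

Emit:
arm_command(
  delta_pos=[
    [0, -0.47, 0],
    [0, -0.47, 0],
    [0, -0.47, 0],
    [0, -0.47, 0.05],
    [0, -0.47, 0.05],
    [0, -0.47, 0.1],
    [0, -0.47, 0.1],
    [0, -0.47, 0.1],
    [0, -0.47, 0.1],
    [0, -0.47, 0.1],
  ],
  turn=[0, 0, 0, 0, 0, 0, 0, 0, 0, 0],
  gripper=[0, 0, 0, 0, 0, 0, 0, 0, 0, 0],
)

```text
t: 24.95
ee_pos: [560.9, -166.9, 259.2]
tool_rot: [[0.999, -0.037, 0.001], [-0.037, -0.999, -0.001], [0.001, 0.001, -1.0]]
force: [0.4, -4.4, 5.4]
grip_width: -0.0
grip_force: 2.7
```

```bash
cat > lid.py <<'E'
from h import *
import sys
s=sense();p,d=snap('scene',sys.argv[1])
m=camera_model('scene');K=np.array(m['intrinsics'],float)
uv=np.stack(np.meshgrid(np.arange(512),np.arange(384)),-1).reshape(-1,1,2).astype(float)
x=cv2.undistortPoints(uv,K,np.array(m['D'],float))[:,0];c=np.c_[x,np.ones(len(x))]*d.reshape(-1,1)
W=(c-np.array(m['t']))@np.array(m['R'])
# strip of the lid near its +x end, away from the gripper
k=(W[:,0]>640)&(W[:,0]<672)&(W[:,1]>-275)&(W[:,1]<40)&(W[:,2]>95)&(W[:,2]<300)&(d.ravel()>0)
q=W[k]; r=np.hypot(q[:,1]+182,q[:,2]-85); j=r>195; 
a=np.arctan2(q[:,2]-85,q[:,1]+182)
print('t',s['t'],'ee',np.round(s['ee_pos'],1),'F',np.round(s['force'],1),'lid rad',np.percentile(a[j],[10,50,90]).round(3),j.sum(),'rmax',np.percentile(r,99).round())
E
python3 lid.py l1
```

```text
t 24.95 ee [ 560.9 -166.9  259.2] F [ 0.4 -4.4  5.4] lid rad [0.618 1.39  1.431] 130 rmax 260.0
```

Emit:
arm_command(
  delta_pos=[
    [0, -0.4, 0.16],
    [0, -0.4, 0.18],
    [0, -0.4, 0.18],
    [0, -0.38, 0.2],
    [0, -0.38, 0.2],
    [0, -0.36, 0.22],
    [0, -0.36, 0.24],
    [0, -0.34, 0.26],
    [0, -0.34, 0.26],
    [0, -0.34, 0.28],
  ],
  turn=[0, 0, 0, 0, 0, 0, 0, 0, 0, 0],
  gripper=[0, 0, 0, 0, 0, 0, 0, 0, 0, 0],
)

```text
t: 26.0
ee_pos: [562.0, -129.0, 236.5]
tool_rot: [[0.999, -0.036, 0.0], [-0.036, -0.999, 0.0], [-0.0, -0.0, -1.0]]
force: [-0.0, -1.6, 4.0]
grip_width: 0.002
grip_force: 2.3
```

```bash
python3 lid.py l2
```

```text
t 26.0 ee [ 562.  -129.   236.5] F [-0.  -1.6  4. ] lid rad [0.616 1.163 1.187] 112 rmax 258.0
```

Emit:
arm_command(
  delta_pos=[
    [0, -0.32, 0.26],
    [0, -0.32, 0.26],
    [0, -0.32, 0.28],
    [0, -0.3, 0.28],
    [0, -0.3, 0.28],
    [0, -0.28, 0.3],
    [0, -0.28, 0.3],
    [0, -0.26, 0.3],
    [0, -0.26, 0.3],
    [0, -0.24, 0.3],
  ],
  turn=[0, 0, 0, 0, 0, 0, 0, 0, 0, 0],
  gripper=[0, 0, 0, 0, 0, 0, 0, 0, 0, 0],
)

```text
t: 27.05
ee_pos: [563.0, -100.3, 207.9]
tool_rot: [[0.999, -0.036, -0.0], [-0.036, -0.999, 0.0], [-0.0, -0.0, -1.0]]
force: [0.7, -0.6, 4.5]
grip_width: -0.004
grip_force: 1.9
```

```bash
python3 lid.py l3
```

```text
t 27.05 ee [ 563.  -100.3  207.9] F [ 0.7 -0.6  4.5] lid rad [0.614 0.921 0.94 ] 93 rmax 256.0
```

Emit:
arm_command(
  delta_pos=[
    [0, -0.2, 0.32],
    [0, -0.2, 0.32],
    [0, -0.2, 0.32],
    [0, -0.2, 0.32],
    [0, -0.2, 0.32],
    [0, -0.18, 0.32],
    [0, -0.18, 0.32],
    [0, -0.16, 0.32],
    [0, -0.16, 0.32],
    [0, -0.16, 0.32],
  ],
  turn=[0, 0, 0, 0, 0, 0, 0, 0, 0, 0],
  gripper=[0, 0, 0, 0, 0, 0, 0, 0, 0, 0],
)

```text
t: 28.1
ee_pos: [563.6, -82.0, 175.9]
tool_rot: [[0.999, -0.036, -0.0], [-0.036, -0.999, 0.0], [-0.0, -0.0, -1.0]]
force: [0.5, 0.9, 3.7]
grip_width: 0.001
grip_force: 1.4
```

Emit:
arm_command(
  delta_pos=[
    [0, -0.1, 0.33],
    [0, -0.1, 0.33],
    [0, -0.1, 0.33],
    [0, -0.1, 0.33],
    [0, -0.1, 0.33],
    [0, -0.08, 0.33],
    [0, -0.08, 0.33],
    [0, -0.08, 0.33],
    [0, -0.08, 0.33],
    [0, -0.08, 0.33],
  ],
  turn=[0, 0, 0, 0, 0, 0, 0, 0, 0, 0],
  gripper=[0, 0, 0, 0, 0, 0, 0, 0, 0, 0],
)

```text
t: 29.1
ee_pos: [563.9, -73.1, 142.9]
tool_rot: [[0.999, -0.036, -0.0], [-0.036, -0.999, 0.0], [-0.0, -0.0, -1.0]]
force: [0.9, 0.5, 1.7]
grip_width: 0.004
grip_force: 1.0
```

Emit:
arm_command(
  delta_pos=[
    [0, 0, 0.28],
    [0, 0, 0.28],
    [0, 0, 0.28],
    [0, 0, 0.28],
    [0, 0, 0.28],
    [0, 0, 0.26],
    [0, 0, 0.26],
    [0, 0, 0.24],
    [0, 0, 0.24],
    [0, 0, 0.24],
  ],
  turn=[0, 0, 0, 0, 0, 0, 0, 0, 0, 0],
  gripper=[0, 0, 0, 0, 0, 0, 0, 0, 0, 0],
)

```text
t: 30.1
ee_pos: [564.0, -73.1, 116.6]
tool_rot: [[0.999, -0.036, 0.0], [-0.036, -0.999, 0.0], [0.0, -0.0, -1.0]]
force: [-0.6, 1.1, 2.8]
grip_width: 0.002
grip_force: 0.8
```

```bash
python3 lid.py l4
```

```text
t 30.1 ee [564.  -73.1 116.6] F [-0.6  1.1  2.8] lid rad [0.198 0.213 0.645] 61 rmax 256.0
```

Emit:
arm_command(
  delta_pos=[
    [0, 0, 0.18],
    [0, 0, 0.18],
    [0, 0, 0.17],
    [0, 0, 0.16],
    [0, 0, 0.15],
    [0, 0, 0.15],
    [0, 0, 0.15],
    [0, 0, 0.15],
    [0, 0, 0.15],
    [0, 0, 0.1],
  ],
  turn=[0, 0, 0, 0, 0, 0, 0, 0, 0, 0],
  gripper=[0, 0, 0, 0, 0, 0, 0, 0, 0, 0],
)

```text
t: 31.15
ee_pos: [564.1, -73.2, 102.9]
tool_rot: [[0.999, -0.036, 0.0], [-0.036, -0.999, -0.0], [0.0, 0.0, -1.0]]
force: [-16.8, 2.9, 46.3]
grip_width: 0.002
grip_force: 23.2
```

```bash
python3 lid.py l5
```

```text
t 31.15 ee [564.1 -73.2 102.9] F [-16.8   2.9  46.3] lid rad [0.076 0.101 0.633] 64 rmax 258.0
```

Emit:
arm_command(
  delta_pos=[
    [0, 0, -0.1],
    [0, 0, -0.2],
    [0, 0.5, -1],
    [0, 2, -2],
    [0, 3, -3],
    [0, 3, -3],
    [0, 3, -3],
    [0, 3, -3],
    [0, 3, -3],
    [0, 3, -3],
  ],
  turn=[0, 0, 0, 0, 0, 0, 0, 0, 0, 0],
  gripper=[0, 0, 0, 0, 0, 0, 0, 0, 0, 0],
)

```text
t: 32.2
ee_pos: [556.0, -279.7, 316.4]
tool_rot: [[0.999, -0.036, 0.0], [-0.036, -0.999, -0.0], [0.0, 0.0, -1.0]]
force: [0.3, 0.7, -0.9]
grip_width: 0.002
grip_force: 0.0
```

```bash
python3 lid.py l6; python3 - <<'E'
from h import *
b,d=snap('top','t6');a=cv2.imread('pics/l6.png')[:,:,::-1]
m=camera_model('top')
for u,v in[(340,175),(340,210),(370,175),(325,250),(360,250),(375,210)]: print(u,v,pt('top',d,u,v).round(1))
cv2.imwrite('pics/v6.png',np.hstack([cv2.resize(b,(440,330)),cv2.resize(a[60:320,60:400],(360,330))])[:,:,::-1])
E
```

```text
t 32.2 ee [ 556.  -279.7  316.4] F [ 0.3  0.7 -0.9] lid rad [0.076 0.098 0.638] 62 rmax 258.0
340 175 [619.7 -66.3 103.4]
340 210 [539.7 -64.4 104.3]
370 175 [ 619.6 -134.9  103.1]
325 250 [450.1 -29.3 102.9]
360 250 [ 450.  -107.6  103. ]
375 210 [ 539.6 -143.8  103.1]
```

View pics/v6.png

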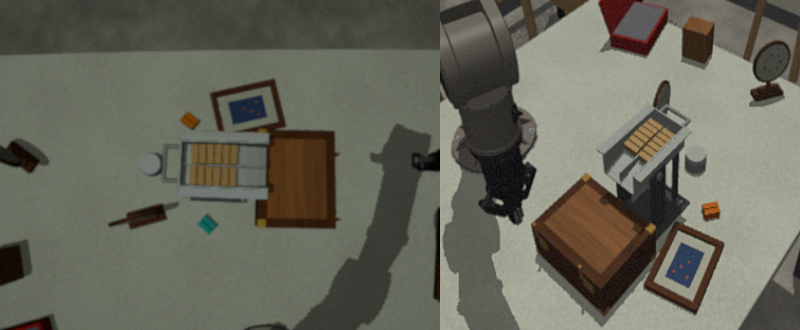

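The picture shows the lid flat on the case at z = 103 mm everywhere I sampled it. The tray is at rest with six blocks, and the frame, tin and screen appear unmoved. The arm is clear, so I'm handing in.

```bash
python3 -c "
from station import *
print(hand_in())"
```

```text
the job is handed in; nothing more can be done
None
```

I handed the job in at about 32 s: four blocks dropped into the case, six stayed in the tray, which is back on its rest, and the lid was eased down fully shut. Nothing spilled, and the frame, screen and tin look unmoved; the fingertip briefly pressed the closed lid with about 46 N, and I don't know whether the 40 N limit on the arm and gripper body covers the fingertips.

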